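# Set the vial stage to its plunger mark from one side

## Robot

A 6-joint arm with a two-finger parallel gripper is mounted at the origin on the work surface; the furniture and walls round the work are solid. World frame = base frame: x ahead of the robot, y to its left, z up, the work surface at z = 0. Lengths are in mm, angles in rad, forces in N, time in s.
With the tool pointing down it reaches from about 350 to 975 mm from the base axis. Payload 17.4 kg.
Tool frame: the origin (TCP) lies between the finger pads; the fingertips stand ahead of it and the grasp point (between the pads) lies 6 mm ahead of it (arm.tips_ahead is the z of the fingertips in the tool frame, in mm); z points along the fingers, y is the direction in which the jaws open and shut (so a half turn about z gives the same grasp; the last joint's range is limited). The gripper opens to 85 mm and grips with 20 to 120 N. Pads are 22 mm wide; open, the fingers measure 114 mm over their backs; the gripper's body (76 mm by 85 mm) begins 54 mm behind the grasp point. The pads swing forward as they close: fully open they stand 13 mm farther back than shut.
Start: joints at [1.119, 0.116, 1.442, -0, 1.584, -0.038], TCP at [271.42, 618.032, 256.303] pointing down, gripper open.
Joint ranges: [-2.83, 2.83], [-0.83, 2.19], [0.07, 2.5], [-1.14, 4.28], [0.01, 3], [-2.97, 2.97]. Speed limits (rad/s): [1.89, 1.89, 2.22, 3.14, 3.14, 3.14].

## Interface

Orientations are given as a unit quaternion [w, x, y, z].
In Python, from workcell import arm, snapshot, camera_info, boxes_of, mark_of gives the robot as it stands.
- The arm moves only by the tool apply_moves, never from a script. Its argument "commands" is a list of rows, each a list of 3 entries, a list of its own where there are three numbers: the closure in counts, from 0 (fully open) to 255 (shut), then the shift along the world's x, y, z in mm, then the turn, a rotation vector about the world's x, y, z in rad. A call has exactly 5 rows; each row shifts and turns the commanded pose from where the row before left it; what a row does not reach is not made up. A row lasts 1/12 s, in which the tool goes at most 41.7 mm and 7.16 degrees, less where a joint would pass 70% of its speed; a pose out of reach is approached as far as the arm can. A call with a gripper value outside its range is refused whole. The fingers move at their own pace and stop on an object; "newtons" is the grip in N (left out, the last holds). Time passes only in rows, so rows that do not move let the fingers close, or fill a call up. It gives the time, the measured TCP pose, the force and the opening at its end, in the units of the state.
- arm.observe(): the state, without advancing time (a new reading comes with each control period).
- snapshot(name): name is "scene" or "side" or "wrist"; returns the picture (420x560x3 uint8, blue, green, red); there is no depth.
- camera_info(name): a dict with "fx", "fy", "cx", "cy" (pixels), "dist_coeffs" ([k1, k2, p1, p2, k3] as OpenCV has them; the pictures are not rectified), "camera_from_world" (4x4, takes a point from world to camera coordinates); the wrist camera has in their place "mount" (4x4, takes a point from camera to tool coordinates, whose origin is the TCP and whose axes are the flange's). Camera axes: x right, y down, z forward; pixel columns grow to the right and rows downward; lengths in mm; the calibration is good to about 2 mm. A picture is of the moment at which its call begins: read the wrist's pose just before it. camera_info takes no time and is no camera call.
- arm.job_done(): hands the job in, once; it reports no verdict.
Trained networks look in the newest picture that a camera, given by its name, has taken for a name from the list of things; names that differ only in an ending like _2 or _b are one class to them, and where a whole thing is asked for, a point or a joint stands for the part that bears it (a point fixed in the world has none). Each returns a list of dicts, best first, with "conf" (0 to 1); they miss things now and then, are a little off and sometimes report something else, mostly with a low value. They report only what shows in the picture. A call takes as long as a camera call.
- boxes_of(thing, camera): "rect" ([left, top, width, height] in pixels, round what is visible of it).
- mark_of(thing, camera): "point" ([row, column] in pixels: a listed point, or the origin of a listed thing).
The state is a dict: "clock": time; "joints": joint angles; "qvel": joint speeds; "joint_efforts": joint torques, N m; "tool_pos": TCP position; "tool_rot": TCP orientation; "ft_force": force on the tool from outside, world axes, zero at the start; "wrist_torque": the same for the moment, N m; "opening": opening from 0.0 (shut) to 1.0 (fully open).
Only numpy, scipy, OpenCV 4.12 (cv2) and the standard library are available. Lean on these libraries where they do the work, as an engineer would, in place of code of your own. Each camera call takes 0.05 s, during which the arm holds its last target. There are 200 camera calls.

## Task

Reset the sliding vial stage so that no play is left in its drive: by the black drive post, draw the carriage back until its pointer is behind the long back line, then bring it forward only, pressing the nose against the spring plunger until the plunger's dark ring reaches the mouth of its sleeve (5 N on the plunger; more than 9 N at any time spoils the gauge). Let go and leave it standing there with the drive's play still taken up in the forward direction; if you go too far, back off behind the line and come up again. Do not disturb the things lying around.

Things in the scene. Friction and masses are not known exactly. Their poses are not given: they have to be found in the camera images.
- stage: Fixed positioning stage: grey aluminium bed 100 x 300 x 12 mm (x, y, z) with two steel rails, lying on the bench. Origin: centre of the bed's underside. The carriage slides along the stage's own y axis; +y is forward, towards the gauge block. Heights above the bench: nose 78 mm, gauge block 85 mm, vials in the carriage 70 mm, drive post 125 mm.
- back_line (a point): The back line: a long white cross line on the bed's -x margin at stage y = -35 mm, among short white 10 mm ticks. The carriage's white pointer (middle of its -x side) stands at it when joint carriage reads 0.055.
- gauge: Grey aluminium gauge block 70 x 26 x 73 mm fixed on the front (+y) end of the bed; origin: centre of its underside, at stage y = +131 mm, 12 mm above the bench. It carries the sleeve with the sprung plunger, which point to -y, axis 61 mm above the bench.
- gauge_face (a point): Where the plunger's axis leaves the block's -y face. A grey sleeve (20 mm thick) stands out of it by 20 to 34 mm, set anew each time and not measured; out of its mouth a free plunger (11 mm thick) stands 16 mm further. Spring: no preload, 1.2 N/mm, travel 14 mm. Its dark ring, 4.2 mm out when free, is at the mouth at 5 N. First touch: joint carriage between 0.108 and 0.122.
- nose: Steel nose 30 x 12 x 34 mm fixed on the front of the carriage; it presses the plunger. Its origin is the carriage's origin (centre of the carriage's underside, 16 mm above the bench), axes as the stage's; the nose's flat pressing face is at y = +50 mm of it, z = 28 to 62 mm.
- carriage (a joint): Position of the carriage along the stage's +y (m), 0 at the rear end, range 0 to 0.132. The carriage is a grey block 76 x 100 x 28 mm carrying two small vials fixed in a nest; it slides with a constant dry drag of 9 N and stays where it is left.
- drive (a joint): Position of the drive block on the carriage (m), -0.005 to +0.005: this is the play (10 mm). The block slides in the gap between two steel lugs on the carriage with 1.5 N of drag. +0.005: play taken up forward, the block rests on the forward lug; -0.005: on the rear lug. Pushed past either end the drive takes the carriage along (about 9 N).
- post (a point): Grip point on the black drive post, a 22 x 22 mm upright post with rounded edges standing on the drive block, sides parallel to the stage's axes; the point is on its axis, 108.5 mm above the bench and 17 mm below its top (post's black shaft from 52 to 125 mm). Free room all round it above 80 mm. It moves with the drive.
- cap_jar: White screw jar with a blue lid, 51 mm wide, 58 mm high, bystander; origin at the centre of its underside.
- big_vial: Standing glass vial 22 mm wide, 52 mm high, bystander; origin at the centre of its underside.
- spanner_a: Open-ended spanner 22 x 130 x 5 mm lying along its y, bystander; origin at the centre of its underside.
- screwdriver: Screwdriver 22 x 150 x 22 mm lying along its y, bystander; origin at the centre of its underside.

How it is judged (in metres and radians):
On the way, in this order (a step that is already met when the one before it is completed fails the run):
1. the carriage is drawn back until its pointer is behind the back line (joint carriage under 0.056) (value of joint carriage below 0.056 m), for 0.1 s.
2. the carriage has come forward and presses the plunger with 2.5 to 7.5 N, the drive's play taken up forward (contact force between nose and gauge between 2.5 and 7.5 N and value of joint drive above 0.0025 m and value of joint carriage above 0.09 m), for 0.2 s.
At the end, for the whole second after the job is handed in: The carriage stands still forward with its nose on the plunger, pressing it with 2.5 to 7.5 N (ring within about 2 mm of the sleeve's mouth), and the drive block is still on the forward side of its play (joint drive above +0.0025) (all of step 2 and velocity of joint carriage between -0.003 and 0.003 m/s); the robot touches nothing.
It fails at once if the plunger is pressed with more than 9 N (contact force between nose and gauge above 9 N).
It fails at once if a bystander is pushed more than 20 mm (distance of any of cap_jar, big_vial, spanner_a, screwdriver from where it was at the start of the episode above 0.02 m).
It also fails if it takes over 58 s, if anything falls off the work surface, if the arm or the gripper's body presses on something with over 40 N, if the wrist force passes 120 N, or if a joint passes its speed limit or range.

## Working session

There is one attempt and no reset: what is moved stays moved. The work goes in short steps, Python scripts to look and compute and a tool call to move; the robot and the scene stay as the last step left them, time stands still between calls to the robot, and variables do not carry over. Pictures are saved under pics/ and viewed, about 8 in all and at most 12, crops included, and the job is handed in when it is done.

Besides the shell and the picture viewer there is one more tool, called in YAML: its name, and indented under it one key for each argument. apply_moves: Moves the arm, as the interface text tells. Its arguments: {"type":"object","properties":{"commands":{"type":"array","items":{"type":"array"}},"newtons":{"type":"number"}},"required":["commands"]}

```bash
mkdir -p pics
cat > h.py <<'E'
import numpy as np, cv2
from workcell import arm, snapshot, camera_info, boxes_of, mark_of
def ray(cam,rc):
    i=camera_info(cam);K=np.array([[i['fx'],0,i['cx']],[0,i['fy'],i['cy']],[0,0,1.]])
    p=cv2.undistortPoints(np.array([[[rc[1],rc[0]]]],float),K,np.array(i['dist_coeffs'])).ravel()
    M=np.array(i['camera_from_world']);R=M[:3,:3];c=-R.T@M[:3,3]
    return c,R.T@np.array([p[0],p[1],1])
def atz(cam,rc,z):
    c,d=ray(cam,rc);return c+d*(z-c[2])/d[2]
def proj(cam,P):
    i=camera_info(cam);K=np.array([[i['fx'],0,i['cx']],[0,i['fy'],i['cy']],[0,0,1.]])
    M=np.array(i['camera_from_world']);r=cv2.Rodrigues(M[:3,:3])[0]
    return cv2.projectPoints(np.array(P,float).reshape(-1,1,3),r,M[:3,3],K,np.array(i['dist_coeffs']))[0].reshape(-1,2)
E
python3 - <<'E'
from h import *
s=arm.observe();print(s,arm.tips_ahead)
Z=dict(stage=0,back_line=12,gauge=12,gauge_face=61,nose=16,post=108.5,cap_jar=0,big_vial=0,spanner_a=0,screwdriver=0)
for c in('scene','side'):
    im=snapshot(c);cv2.imwrite(f'pics/{c}0.png',im)
    for n,z in Z.items():
        for m in mark_of(n,c)[:2]:print(c,n,m,atz(c,m['point'],z).round(1))
E
```

```text
{'clock': 0.0, 'joints': array([ 1.11922982e+00,  1.16510237e-01,  1.44228107e+00, -1.29604368e-05,
        1.58401537e+00, -3.77867021e-02]), 'qvel': array([ 5.16858100e-04, -6.18314961e-05,  3.71983086e-04,  1.64075811e-03,
       -7.65462724e-04,  1.91912046e-03]), 'joint_efforts': array([-1.12769517e-04, -7.31986713e+01, -6.32507873e+01, -1.47020246e-04,
        6.20718914e-03,  4.25299766e-05]), 'tool_pos': array([271.32885524, 617.8821708 , 255.53599471]), 'tool_rot': array([-1.40757327e-04,  2.05417166e-01,  9.78674317e-01, -5.90501794e-04]), 'ft_force': array([-0.23593922, -0.36673347, -0.17129589]), 'wrist_torque': array([-0.05558833,  0.03737077,  0.00206648]), 'opening': 1.000868123706257} 25.0
scene stage {'point': [247.1, 274.4], 'conf': 0.84} [553.7  43.5   0. ]
scene back_line {'point': [249.2, 302.9], 'conf': 0.91} [498.1  21.8  12. ]
scene back_line {'point': [224.4, 250.6], 'conf': 0.27} [637.6  34.8  12. ]
scene gauge {'point': [256.4, 209.0], 'conf': 0.64} [590.8 167.   12. ]
scene gauge_face {'point': [229.1, 215.5], 'conf': 0.94} [592.  148.4  61. ]
scene post {
[... 622 characters left out ...]
'conf': 0.95} [584.7 161.9  12. ]
side gauge_face {'point': [255.4, 235.7], 'conf': 0.75} [585.7 151.5  61. ]
side nose {'point': [224.1, 259.3], 'conf': 0.58} [557.4  11.9  16. ]
side post {'point': [182.2, 265.2], 'conf': 0.63} [545.8  -7.5 108.5]
side cap_jar {'point': [286.8, 293.9], 'conf': 0.98} [480.9 163.9   0. ]
side big_vial {'point': [253.6, 300.0], 'conf': 0.66} [471.5  76.9   0. ]
side spanner_a {'point': [231.4, 213.1], 'conf': 0.63} [652.8  22.9   0. ]
side spanner_a {'point': [224.4, 260.2], 'conf': 0.54} [557.4  -5.9   0. ]
side screwdriver {'point': [214.3, 323.4], 'conf': 0.87} [422.9 -48.9   0. ]
side screwdriver {'point': [234.0, 210.6], 'conf': 0.57} [656.5  31.2   0. ]
```

Run:
```python
from h import *
a=cv2.imread('pics/scene0.png')[130:330,170:400];b=cv2.imread('pics/side0.png')[130:330,170:400]
cv2.imwrite('pics/z0.png',cv2.resize(a,(800,600),interpolation=cv2.INTER_CUBIC)[:, :]);cv2.imwrite('pics/z1.png',cv2.resize(b,None,fx=3,fy=3,interpolation=cv2.INTER_CUBIC))
for c in('scene','side'):print(c,-np.array(camera_info(c)['camera_from_world'])[:3,:3].T@np.array(camera_info(c)['camera_from_world'])[:3,3])
```

```text
scene [-57.62920004 565.29676039 481.09607339]
side [483.70636971 711.90577345 617.55936334]
```

View pics/z0.png

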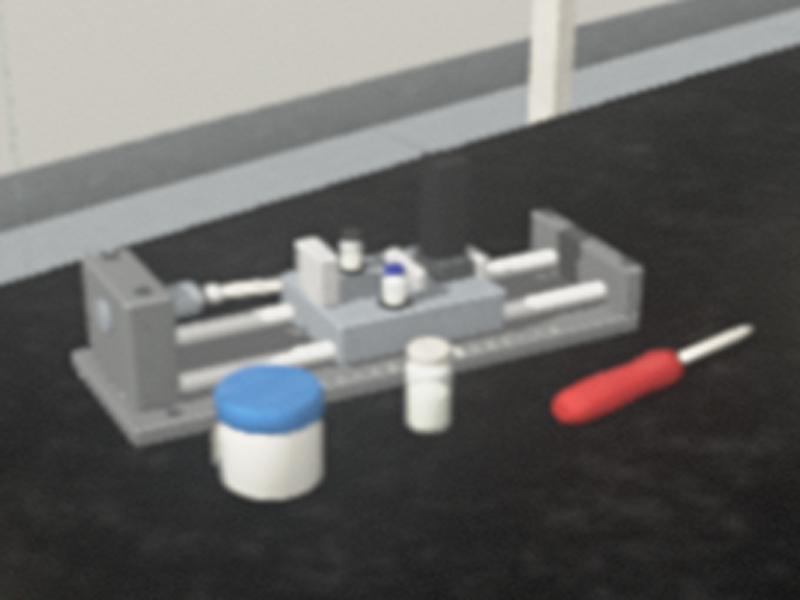

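View pics/z1.png

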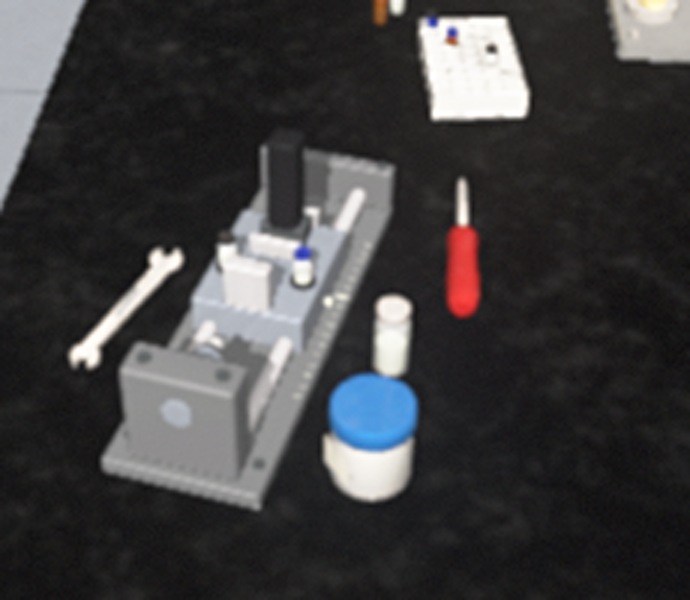

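```bash
cat > fit.py <<'E'
from h import *
from scipy.optimize import least_squares
def W(p,P):
    c,s=np.cos(p[2]),np.sin(p[2]);P=np.array(P,float)
    return np.c_[p[0]+c*P[:,0]-s*P[:,1],p[1]+s*P[:,0]+c*P[:,1],P[:,2]]
O=[('scene',(-50,150,0),(209.4,278.3)),('scene',(-50,-150,0),(353.1,240)),('scene',(50,150,0),(190.7,249.3)),
('side',(-50,150,0),(257.3,299.3)),('side',(50,150,0),(204.3,286)),('side',(-50,-150,0),(301,200.7)),
('scene',(0,118,61),(215.5,229.1)),('side',(0,118,61),(235.7,255.4)),('side',(0,131,12),(236.9,278.8)),('side',(0,0,0),(259.5,238.8)),('scene',(0,0,0),(274.4,247.1))]
def f(p):return np.concatenate([proj(c,W(p,[P]))[0]-np.array(u) for c,P,u in O])
r=least_squares(f,[554,41,-.26],loss='soft_l1');p=r.x
E
python3 - <<'E'
from fit import *
print(p,f(p).reshape(-1,2).round(1))
# post: triangulate network point along stage y
A=[];
for c,rc in(('scene',(186.3,298.6)),('side',(182.2,265.2))):
    q=atz(c,rc,108.5)[:2]-p[:2];print(c,np.cos(p[2])*q[0]+np.sin(p[2])*q[1],-np.sin(p[2])*q[0]+np.cos(p[2])*q[1])
for c in('scene','side'):print(c,W(p,[(0,-60,108.5)]),proj(c,W(p,[(0,-60,108.5),(0,-60,125),(-47,-35,12)])).round(1))
E
```

```text
[ 5.57168878e+02  3.90008843e+01 -2.48467735e-01] [[ 0.4  0.6]
 [ 1.5 -0.5]
 [ 1.1  2.4]
 [-0.5 -0.2]
 [ 0.5  0. ]
 [ 0.3  0.1]
 [-0.4  2.1]
 [-0.4  0.7]
 [-2.9  1.6]
 [-1.1 -0.1]
 [ 0.6 -1.5]]
scene 11.476119490374227 -55.596665839096936
side 0.44626399801846084 -47.818257749965284
scene [[542.41373545 -19.15653803 108.5       ]] [[303.6 188.1]
 [303.8 180. ]
 [303.1 247.2]]
side [[542.41373545 -19.15653803 108.5       ]] [[267.4 178.9]
 [267.3 171.9]
 [285.5 228.2]]
```

apply_moves:
  commands:
    - [0,[13.7,-31.4,0],[0,0,-0.0702]]
    - [0,[13.7,-31.4,0],[0,0,-0.0702]]
    - [0,[13.7,-31.4,0],[0,0,-0.0702]]
    - [0,[13.7,-31.4,0],[0,0,-0.0702]]
    - [0,[13.7,-31.4,0],[0,0,-0.0702]]

```text
clock: 1.52
tool_pos: [340.2, 459.6, 256.3]
tool_rot: [0.0, 0.375, 0.927, 0.0]
ft_force: [0.8, 0.8, 1.4]
opening: 1.001
```

apply_moves:
  commands:
    - [0,[13.7,-31.4,0],[0,0,-0.0702]]
    - [0,[13.7,-31.4,0],[0,0,-0.0702]]
    - [0,[13.7,-31.4,0],[0,0,-0.0702]]
    - [0,[13.7,-31.4,0],[0,0,-0.0702]]
    - [0,[13.7,-31.4,0],[0,0,-0.0702]]

```text
clock: 1.93
tool_pos: [408.7, 302.5, 256.5]
tool_rot: [0.0, 0.531, 0.848, 0.0]
ft_force: [1.1, 0.4, -0.1]
opening: 0.996
```

apply_moves:
  commands:
    - [0,[13.7,-31.4,0],[0,0,-0.0702]]
    - [0,[13.7,-31.4,0],[0,0,-0.0702]]
    - [0,[13.7,-31.4,0],[0,0,-0.0702]]
    - [0,[13.7,-31.4,0],[0,0,-0.0702]]
    - [0,[13.7,-31.4,0],[0,0,-0.0702]]

```text
clock: 2.35
tool_pos: [477.2, 145.4, 256.6]
tool_rot: [0.0, 0.671, 0.742, 0.0]
ft_force: [0.0, 0.7, 0.1]
opening: 1.002
```

apply_moves:
  commands:
    - [0,[13.7,-31.4,0],[0,0,-0.0702]]
    - [0,[13.7,-31.4,0],[0,0,-0.0702]]
    - [0,[13.7,-31.4,0],[0,0,-0.0702]]
    - [0,[13.7,-31.4,0],[0,0,-0.0702]]
    - [0,[13.7,-31.4,0],[0,0,-0.0702]]

```text
clock: 2.77
tool_pos: [545.8, -11.8, 256.6]
tool_rot: [0.0, 0.79, 0.613, 0.0]
ft_force: [0.6, -0.0, 0.1]
opening: 1.002
```

Run:
```python
from fit import *
from scipy.spatial.transform import Rotation as Ro
s=arm.observe();print(s['clock'],s['tool_pos'],s['tool_rot'],s['ft_force'],s['joints'])
im=snapshot('wrist');cv2.imwrite('pics/w1.png',im)
i=camera_info('wrist');q=s['tool_rot'];R=Ro.from_quat([q[1],q[2],q[3],q[0]]).as_matrix()
T=np.eye(4);T[:3,:3]=R;T[:3,3]=s['tool_pos'];C=T@np.array(i['mount']);print(C.round(3))
K=np.array([[i['fx'],0,i['cx']],[0,i['fy'],i['cy']],[0,0,1.]])
for n,z in dict(post=108.5,back_line=12,gauge_face=61,nose=16,stage=0,gauge=12).items():
  for m in mark_of(n,'wrist')[:2]:
    u=cv2.undistortPoints(np.array([[m['point'][::-1]]],float),K,np.array(i['dist_coeffs'])).ravel()
    d=C[:3,:3]@[u[0],u[1],1];w=C[:3,3]+d*(z-C[2,3])/d[2];v=w[:2]-p[:2];c_,s_=np.cos(p[2]),np.sin(p[2])
    print(n,m,w.round(1),'stage',(c_*v[0]+s_*v[1]).round(1),(-s_*v[0]+c_*v[1]).round(1))
```

```text
2.7667 [545.78743567 -11.75233229 256.55370613] [1.88449441e-04 7.89937571e-01 6.13187208e-01 2.16039419e-04] [ 0.57663955 -0.01702171  0.14446483] [-6.82602119e-02 -1.67335247e-01  1.71917174e+00  6.33954912e-06
  1.58918283e+00  1.82358046e-01]
[[ 9.69000e-01 -2.35000e-01 -8.00000e-02  5.67191e+02]
 [-2.48000e-01 -9.16000e-01 -3.14000e-01  6.90410e+01]
 [ 0.00000e+00  3.24000e-01 -9.46000e-01  3.73386e+02]
 [ 0.00000e+00  0.00000e+00  0.00000e+00  1.00000e+00]]
post {'point': [197.0, 275.2], 'conf': 0.89} [547.8  -9.5 108.5] stage 2.8 -49.3
back_line {'point': [160.2, 233.7], 'conf': 0.64} [505.3  16.9  12. ] stage -44.8 -34.2
back_line {'point': [128.0, 274.5], 'conf': 0.24} [559.9  40.2  12. ] stage 2.4 1.8
stage {'point': [131.5, 273.6], 'conf': 0.73} [557.7  35.7   0. ] stage 1.3 -3.1
```

View pics/w1.png

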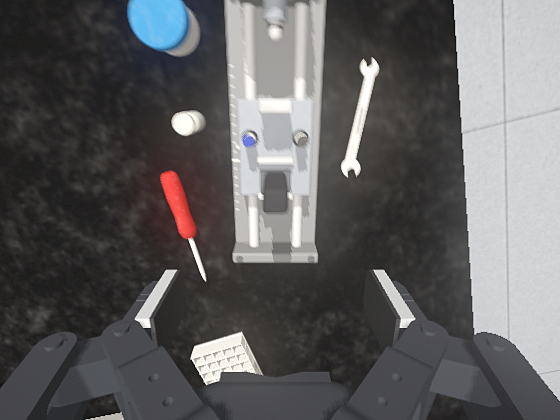

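apply_moves:
  commands:
    - [0,[0.5,2,-32],[0,0,0]]
    - [0,[0,0,-32],[0,0,0]]
    - [0,[0,0,-32],[0,0,0]]
    - [0,[0,0,-30],[0,0,0]]
    - [0,[0,0,-16],[0,0,0]]
  newtons: 60

```text
clock: 3.53
tool_pos: [544.4, -6.8, 110.9]
tool_rot: [-0.001, 0.788, 0.615, -0.001]
ft_force: [-1.1, -0.3, -0.9]
opening: 0.997
```

apply_moves:
  commands:
    - [255,[0,0,0],[0,0,0]]
    - [255,[0,0,0],[0,0,0]]
    - [255,[0,0,0],[0,0,0]]
    - [255,[0,0,0],[0,0,0]]
    - [255,[0,0,0],[0,0,0]]

```text
clock: 3.95
tool_pos: [546.5, -7.9, 115.9]
tool_rot: [0.001, 0.789, 0.615, 0.001]
ft_force: [1.2, -0.5, 0.6]
opening: 0.298
```

apply_moves:
  commands:
    - [255,[0,0,0],[0,0,0]]
    - [255,[0,0,0],[0,0,0]]
    - [255,[0,0,0],[0,0,0]]
    - [255,[0,0,0],[0,0,0]]
    - [255,[0,0,0],[0,0,0]]

```text
clock: 4.37
tool_pos: [546.3, -7.9, 115.9]
tool_rot: [0.0, 0.789, 0.615, 0.001]
ft_force: [-3.7, 0.5, 8.4]
opening: 0.253
```

Run:
```python
from fit import *
s=arm.observe();print(s['clock'],s['tool_pos'],s['tool_rot'],s['ft_force'],s['opening'])
im=snapshot('wrist');cv2.imwrite('pics/w2.png',im)
```

```text
4.3667 [546.26982788  -7.85739065 115.86661473] [3.44244162e-04 7.88819103e-01 6.14625001e-01 6.42348322e-04] [-3.66853198  0.47106946  8.39482812] 0.2530335365247072
```

View pics/w2.png

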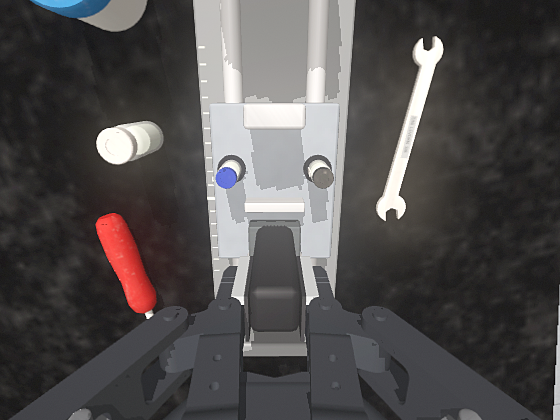

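apply_moves:
  commands:
    - [255,[-0.74,-2.91,0],[0,0,0]]
    - [255,[-0.74,-2.91,0],[0,0,0]]
    - [255,[-0.74,-2.91,0],[0,0,0]]
    - [255,[-0.74,-2.91,0],[0,0,0]]
    - [255,[-0.74,-2.91,0],[0,0,0]]

```text
clock: 4.83
tool_pos: [542.8, -21.7, 115.8]
tool_rot: [-0.0, 0.789, 0.615, 0.001]
ft_force: [-2.1, 10.1, 6.1]
opening: 0.248
```

apply_moves:
  commands:
    - [255,[-0.74,-2.91,0],[0,0,0]]
    - [255,[-0.74,-2.91,0],[0,0,0]]
    - [255,[-0.74,-2.91,0],[0,0,0]]
    - [255,[-0.74,-2.91,0],[0,0,0]]
    - [255,[-0.74,-2.91,0],[0,0,0]]

```text
clock: 5.25
tool_pos: [539.1, -36.3, 115.8]
tool_rot: [-0.0, 0.789, 0.615, 0.001]
ft_force: [-1.4, 10.1, 6.9]
opening: 0.249
```

apply_moves:
  commands:
    - [255,[-0.74,-2.91,0],[0,0,0]]
    - [255,[-0.74,-2.91,0],[0,0,0]]
    - [255,[-0.74,-2.91,0],[0,0,0]]
    - [255,[-0.74,-2.91,0],[0,0,0]]
    - [255,[0,0,0],[0,0,0]]

```text
clock: 5.67
tool_pos: [536.0, -48.5, 115.8]
tool_rot: [0.0, 0.789, 0.615, 0.001]
ft_force: [-3.1, 3.5, 8.1]
opening: 0.249
```

Run:
```python
from fit import *
s=arm.observe();print(s['clock'],s['tool_pos'],s['tool_rot'],s['ft_force'],s['opening'])
im=snapshot('wrist');cv2.imwrite('pics/w3.png',im)
im=snapshot('side');cv2.imwrite('pics/s3.png',im)
a=cv2.resize(im[150:290,200:330],None,fx=4,fy=4,interpolation=cv2.INTER_CUBIC)
cv2.imwrite('pics/c3.png',a)
```

```text
5.6667 [535.98905292 -48.47710669 115.84273435] [1.84624172e-04 7.88813194e-01 6.14632121e-01 1.03334473e-03] [-3.07956161  3.48339945  8.06441385] 0.24892813036250722
```

View pics/w3.png

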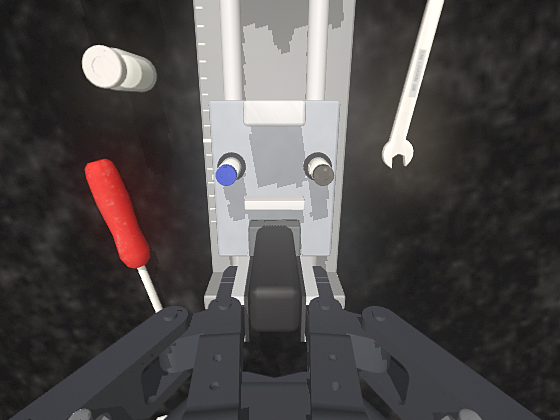

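View pics/c3.png

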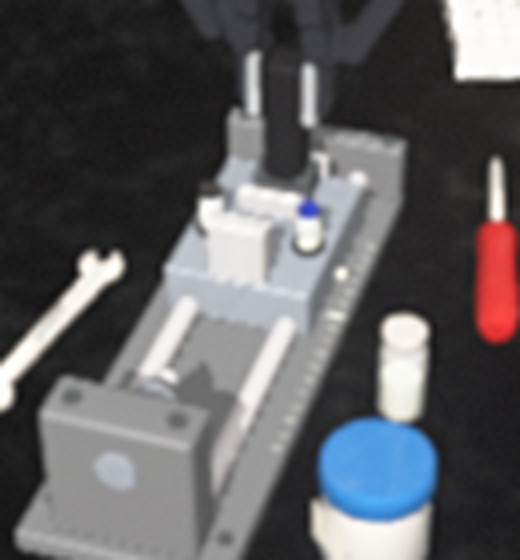

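Run:
```python
from fit import *
for y in(-35,-45,-55,-60,-65,-70):print(y,proj('side',W(p,[(-44,y,14)])).round(1))
im=cv2.imread('pics/s3.png');print(im[205:240,278:292].min(axis=2))
```

```text
-35 [[284.1 227.2]]
-45 [[285.5 224.2]]
-55 [[286.9 221.2]]
-60 [[287.6 219.8]]
-65 [[288.3 218.3]]
-70 [[288.9 216.9]]
[[237 207 154 136 162 186 188 177 147 117 108 107 112 137]
 [243 222 166 140 163 185 185 163 130 111 108 107 122 144]
 [235 218 174 156 174 188 179 151 119 108 109 114 134 151]
 [231 213 183 175 186 189 169 133 113 109 117 129 143 154]
 [234 208 171 169 188 184 154 119 106 112 127 146 152 156]
 [235 193 143 154 182 170 134 112 108 112 133 153 156 163]
 [206 151 114 147 175 153 119 109 108 112 134 153 157 169]
 [138 105 114 154 165 136 114 108 108 115 135 152 156 165]
 [108 127 155 169 151 120 110 110 119 132 145 154 162 166]
 [157 175 183 170 135 109 106 110 129 148 152 156 167 172]
 [190 192 186 157 118 105 108 114 134 152 156 158 166 167]
 [193 190 173 139 112 115 140 153 156 154 159 168 168 160]
 [191 183 156 121 111 141 193 220 193 153 152 165 166 148]
 [187 171 137 112 114 156 223 241 207 153 149 157 152 129]
 [185 157 123 109 112 146 196 215 187 159 164 160 143 110]
 [173 141 116 107 111 130 158 173 164 160 166 159 131  90]
 [160 124 111 108 113 131 151 156 15
[... 385 characters left out ...]
4 148 176 202 213 212 194 157 111  72  47  40  40]
 [114 133 155 172 191 206 210 193 149  96  58  44  42  42]
 [117 137 152 159 165 171 171 156 118  75  50  44  43  39]
 [126 143 153 162 174 174 160 129  89  56  45  41  38  39]
 [135 150 156 162 173 173 152 116  73  47  39  39  39  39]
 [145 154 157 159 161 156 134  95  61  44  40  41  41  41]
 [151 157 162 168 162 146 117  80  53  44  43  44  42  43]
 [154 156 161 167 161 135 101  70  48  45  44  43  42  43]
 [156 157 159 160 149 121  86  60  48  46  46  46  44  42]
 [162 170 171 162 136 103  72  51  48  46  45  44  44  46]
 [163 172 179 164 128  88  61  44  45  45  44  42  43  44]
 [160 165 168 150 109  74  47  41  43  41  42  43  42  43]]
```

apply_moves:
  commands:
    - [255,[0.49,1.94,0],[0,0,0]]
    - [255,[1.23,4.84,0],[0,0,0]]
    - [255,[1.23,4.84,0],[0,0,0]]
    - [255,[1.23,4.84,0],[0,0,0]]
    - [255,[1.23,4.84,0],[0,0,0]]

```text
clock: 6.18
tool_pos: [541.2, -28.1, 115.9]
tool_rot: [0.001, 0.789, 0.615, -0.0]
ft_force: [-7.2, -7.4, 9.8]
opening: 0.249
```

apply_moves:
  commands:
    - [255,[1.23,4.84,0],[0,0,0]]
    - [255,[1.23,4.84,0],[0,0,0]]
    - [255,[1.23,4.84,0],[0,0,0]]
    - [255,[1.23,4.84,0],[0,0,0]]
    - [255,[1.23,4.84,0],[0,0,0]]

```text
clock: 6.6
tool_pos: [547.3, -3.8, 115.9]
tool_rot: [0.001, 0.789, 0.614, -0.0]
ft_force: [-8.5, -7.6, 9.3]
opening: 0.248
```

apply_moves:
  commands:
    - [255,[1.23,4.84,0],[0,0,0]]
    - [255,[1.23,4.84,0],[0,0,0]]
    - [255,[1.23,4.84,0],[0,0,0]]
    - [255,[1.23,4.84,0],[0,0,0]]
    - [255,[0.49,1.94,0],[0,0,0]]

```text
clock: 7.02
tool_pos: [552.8, 17.8, 115.9]
tool_rot: [0.001, 0.789, 0.615, -0.0]
ft_force: [-8.1, -7.0, 10.1]
opening: 0.25
```

Run:
```python
from fit import *
s=arm.observe();print(s['clock'],s['tool_pos'],s['tool_rot'],s['ft_force'],s['opening'])
im=snapshot('wrist');cv2.imwrite('pics/w4.png',im)
F=[]
for k in range(5):snapshot('side');F.append(arm.observe()['ft_force'])
print(np.mean(F,0),np.std(F,0))
cv2.imwrite('pics/c4.png',cv2.resize(im[0:200,180:380],None,fx=3,fy=3,interpolation=cv2.INTER_CUBIC))
```

```text
7.0167 [552.75404441  17.84961665 115.86823839] [ 7.52356887e-04  7.88821897e-01  6.14621376e-01 -1.10067195e-04] [-8.12745778 -7.03061296 10.08758699] 0.2498234525740438
[-5.85022471 -1.35530353  9.23528335] [0.61963747 0.4440745  0.40008733]
```

View pics/c4.png

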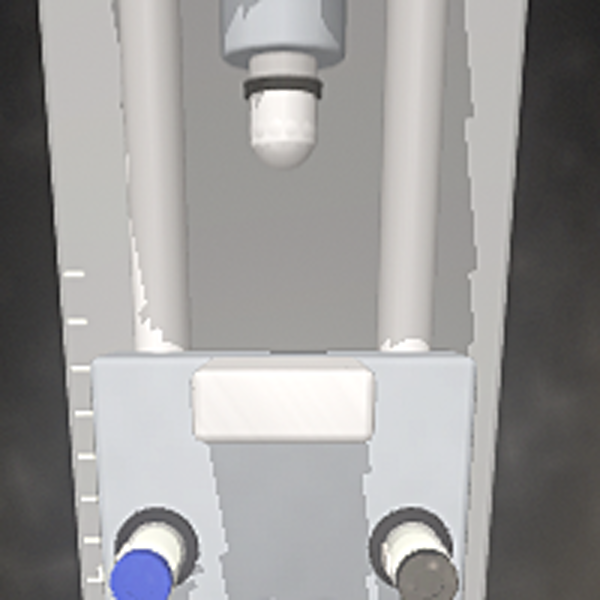

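```bash
cat > wr.py <<'E'
from fit import *
from scipy.spatial.transform import Rotation as Ro
def wst(rc,z,s):
    i=camera_info('wrist');q=s['tool_rot'];R=Ro.from_quat([q[1],q[2],q[3],q[0]]).as_matrix()
    T=np.eye(4);T[:3,:3]=R;T[:3,3]=s['tool_pos'];C=T@np.array(i['mount'])
    K=np.array([[i['fx'],0,i['cx']],[0,i['fy'],i['cy']],[0,0,1.]])
    u=cv2.undistortPoints(np.array([[rc[::-1]]],float),K,np.array(i['dist_coeffs'])).ravel()
    d=C[:3,:3]@[u[0],u[1],1];w=C[:3,3]+d*(z-C[2,3])/d[2];v=w[:2]-p[:2]
    return np.array([np.cos(p[2])*v[0]+np.sin(p[2])*v[1],-np.sin(p[2])*v[0]+np.cos(p[2])*v[1]]).round(1)
E
python3 - <<'E'
from wr import *
s=arm.observe()
f_=lambda x,y:(y/3,180+x/3)
for n,x,y,z in(('tip',283,168,61),('ring',283,85,66.5),('mouth',283,60,71),('noseedge',283,365,78),('nose rear',283,440,78),('line?',75,575,12),('tick',75,273,12),('tick',80,322,12)):print(n,wst(f_(x,y),z,s))
E
```

```text
tip [ 1.4 82.7]
ring [ 1.4 93.8]
mouth [ 1.4 96.3]
noseedge [ 1.5 52.3]
nose rear [ 1.5 40.5]
line? [-49.   -1.3]
tick [-44.2  67.6]
tick [-43.8  57.3]
```

apply_moves:
  commands:
    - [255,[1.23,4.84,0],[0,0,0]]
    - [255,[1.23,4.84,0],[0,0,0]]
    - [255,[1.23,4.84,0],[0,0,0]]
    - [255,[0.98,3.88,0],[0,0,0]]
    - [255,[0.49,1.94,0],[0,0,0]]

```text
clock: 7.73
tool_pos: [557.9, 38.1, 115.9]
tool_rot: [0.001, 0.789, 0.615, -0.0]
ft_force: [-8.3, -7.8, 10.2]
opening: 0.247
```

```bash
cat > look.py <<'E'
from wr import *
import sys
s=arm.observe();print(s['clock'],s['tool_pos'],s['ft_force'],'fwd',s['ft_force'][:2]@[.246,.969])
im=snapshot('wrist');cv2.imwrite(f'pics/w{sys.argv[1]}.png',im)
cv2.imwrite(f'pics/c{sys.argv[1]}.png',cv2.resize(im[0:150,225:325],None,fx=4,fy=4,interpolation=cv2.INTER_CUBIC))
col=im[:,270:279].mean(axis=(1,2)).round().astype(int);print(col[0:150].tolist())
E
python3 look.py 5
```

```text
7.7333 [557.86514583  38.10432124 115.86426491] [-8.32160701 -7.81769615 10.21015383] fwd -9.622462898928333
[130, 120, 113, 106, 99, 95, 96, 94, 83, 164, 205, 209, 206, 206, 206, 207, 212, 178, 131, 147, 167, 170, 170, 169, 170, 171, 171, 171, 171, 171, 171, 171, 171, 170, 170, 171, 170, 169, 169, 169, 169, 169, 169, 169, 170, 169, 166, 191, 201, 208, 211, 210, 211, 211, 211, 211, 211, 211, 211, 211, 211, 211, 212, 212, 203, 133, 167, 206, 206, 204, 204, 206, 214, 154, 95, 91, 90, 91, 249, 249, 244, 243, 243, 243, 243, 243, 243, 248, 248, 244, 240, 238, 247, 231, 206, 204, 194, 185, 178, 169, 157, 159, 160, 160, 160, 160, 160, 161, 161, 161, 161, 161, 162, 162, 162, 163, 159, 139, 136, 150, 225, 219, 212, 239, 255, 255, 254, 253, 253, 252, 252, 251, 251, 251, 250, 249, 249, 248, 248, 247, 246, 246, 245, 246, 244, 220, 196, 162, 183, 183]
```

View pics/c5.png

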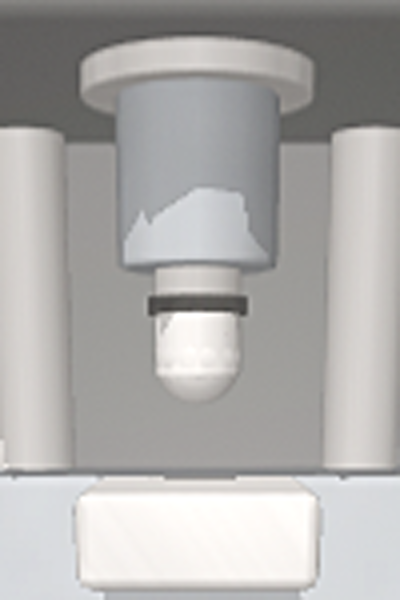

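Run:
```python
from wr import *
s=arm.observe()
for n,y,z in(('tip',100.5,61),('ring',76,66.5),('ringfront',78,66.5),('mouth',67,71),('mouth underside top',66,71),('noseedge',119,78),('noseface@61',119,61)):print(n,wst((y,275),z,s))
```

```text
tip [ 1.8 82.8]
ring [ 1.7 94.1]
ringfront [ 1.7 93.2]
mouth [ 1.7 97.8]
mouth underside top [ 1.7 98.2]
noseedge [ 1.7 74.5]
noseface@61 [ 1.8 73.6]
```

apply_moves:
  commands:
    - [255,[0.25,0.97,0],[0,0,0]]
    - [255,[0.25,0.97,0],[0,0,0]]
    - [255,[0.25,0.97,0],[0,0,0]]
    - [255,[0.25,0.97,0],[0,0,0]]
    - [255,[0.25,0.97,0],[0,0,0]]

```text
clock: 8.2
tool_pos: [559.0, 42.6, 115.9]
tool_rot: [0.001, 0.789, 0.615, -0.0]
ft_force: [-8.7, -6.5, 10.4]
opening: 0.249
```

apply_moves:
  commands:
    - [255,[0.12,0.48,0],[0,0,0]]
    - [255,[0.12,0.48,0],[0,0,0]]
    - [255,[0.12,0.48,0],[0,0,0]]
    - [255,[0.12,0.48,0],[0,0,0]]
    - [255,[0.12,0.48,0],[0,0,0]]

```text
clock: 8.62
tool_pos: [559.6, 45.0, 115.9]
tool_rot: [0.001, 0.789, 0.615, -0.0]
ft_force: [-8.6, -7.6, 11.4]
opening: 0.249
```

```bash
python3 look.py 6
```

```text
8.6167 [559.60275958  44.96181233 115.85701572] [-8.62443821 -7.58566226 11.37519052] fwd -9.472118525097407
[187, 187, 187, 187, 187, 186, 186, 186, 186, 186, 186, 186, 185, 185, 185, 179, 169, 160, 151, 141, 131, 123, 117, 109, 103, 101, 97, 116, 202, 213, 208, 207, 208, 208, 213, 185, 139, 160, 172, 172, 172, 172, 173, 173, 173, 172, 173, 173, 173, 173, 172, 172, 172, 172, 171, 171, 171, 171, 171, 171, 171, 171, 171, 167, 196, 203, 212, 212, 211, 212, 212, 212, 212, 212, 212, 212, 212, 212, 212, 215, 209, 142, 184, 207, 206, 205, 205, 208, 220, 114, 94, 97, 86, 180, 252, 247, 245, 244, 244, 244, 244, 244, 249, 249, 246, 241, 240, 248, 231, 212, 205, 194, 185, 178, 166, 161, 159, 139, 138, 158, 150, 225, 215, 240, 255, 255, 254, 254, 253, 253, 252, 252, 252, 251, 250, 250, 250, 249, 248, 248, 247, 246, 246, 247, 244, 221, 197, 163, 184, 184]
```

apply_moves:
  commands:
    - [255,[0.12,0.48,0],[0,0,0]]
    - [255,[0.12,0.48,0],[0,0,0]]
    - [255,[0.12,0.48,0],[0,0,0]]
    - [255,[0.12,0.48,0],[0,0,0]]
    - [255,[0.12,0.48,0],[0,0,0]]

```text
clock: 9.08
tool_pos: [560.2, 47.4, 115.8]
tool_rot: [0.001, 0.789, 0.615, -0.0]
ft_force: [-8.1, -7.1, 10.4]
opening: 0.247
```

```bash
python3 look.py 7
```

```text
9.0833 [560.18776816  47.37057678 115.84071786] [-8.06465843 -7.0940663  10.41614287] fwd -8.858056214258289
[188, 188, 188, 188, 188, 188, 187, 187, 187, 187, 187, 187, 187, 186, 186, 186, 186, 185, 185, 185, 185, 184, 177, 168, 158, 149, 139, 129, 121, 114, 106, 102, 100, 87, 204, 214, 208, 208, 207, 208, 212, 189, 141, 160, 172, 173, 172, 172, 173, 173, 173, 173, 173, 173, 173, 173, 172, 172, 172, 172, 171, 171, 171, 171, 171, 171, 171, 171, 170, 169, 196, 208, 212, 212, 211, 212, 212, 212, 212, 212, 212, 212, 212, 212, 213, 212, 184, 161, 207, 207, 205, 205, 207, 215, 163, 100, 97, 92, 129, 253, 248, 245, 244, 244, 244, 244, 244, 247, 249, 246, 242, 239, 248, 233, 209, 206, 195, 186, 178, 162, 147, 225, 215, 240, 255, 255, 254, 253, 253, 253, 252, 252, 252, 251, 250, 250, 250, 249, 248, 248, 247, 246, 246, 246, 244, 221, 197, 163, 184, 183]
```

apply_moves:
  commands:
    - [255,[0.12,0.48,0],[0,0,0]]
    - [255,[0.12,0.48,0],[0,0,0]]
    - [255,[0.12,0.48,0],[0,0,0]]
    - [255,[0.12,0.48,0],[0,0,0]]
    - [255,[0.12,0.48,0],[0,0,0]]

```text
clock: 9.55
tool_pos: [560.7, 49.6, 115.9]
tool_rot: [0.001, 0.789, 0.614, -0.0]
ft_force: [-8.7, -8.8, 10.5]
opening: 0.247
```

```bash
python3 look.py 8
```

```text
9.55 [560.74677265  49.60602666 115.85721114] [-8.6863575  -8.83928625 10.54368073] fwd -10.702112324449049
[190, 190, 189, 189, 189, 189, 189, 189, 189, 189, 188, 188, 188, 188, 188, 188, 188, 187, 187, 187, 186, 186, 186, 186, 186, 186, 186, 186, 179, 170, 161, 151, 142, 131, 123, 116, 107, 103, 97, 119, 206, 213, 208, 208, 208, 209, 215, 172, 150, 170, 173, 173, 173, 174, 173, 173, 173, 174, 174, 174, 173, 173, 173, 173, 173, 172, 172, 172, 172, 172, 172, 172, 172, 172, 168, 197, 209, 213, 212, 212, 213, 213, 213, 213, 213, 213, 213, 213, 213, 214, 213, 185, 162, 209, 218, 161, 93, 91, 92, 114, 236, 240, 241, 245, 245, 245, 245, 244, 247, 250, 247, 243, 240, 247, 235, 207, 207, 196, 187, 177, 155, 224, 214, 238, 255, 255, 254, 254, 254, 253, 253, 252, 252, 251, 251, 251, 250, 249, 249, 248, 248, 247, 246, 247, 247, 223, 200, 166, 184, 184]
```

apply_moves:
  commands:
    - [255,[0.12,0.48,0],[0,0,0]]
    - [255,[0.12,0.48,0],[0,0,0]]
    - [255,[0.12,0.48,0],[0,0,0]]
    - [255,[0.12,0.48,0],[0,0,0]]
    - [255,[0.05,0.2,0],[0,0,0]]

```text
clock: 10.02
tool_pos: [561.2, 51.5, 115.8]
tool_rot: [0.001, 0.789, 0.614, -0.001]
ft_force: [-9.4, -10.9, 12.1]
opening: 0.253
```

```bash
python3 look.py 9
```

```text
10.0167 [561.23000121  51.50630975 115.83285587] [ -9.35161459 -10.90247468  12.14092897] fwd -12.864995157723698
[190, 190, 190, 190, 190, 190, 190, 189, 189, 189, 189, 189, 190, 189, 189, 188, 188, 188, 188, 188, 189, 188, 188, 187, 187, 187, 187, 187, 187, 187, 186, 186, 188, 182, 172, 163, 153, 144, 134, 126, 117, 109, 104, 95, 149, 209, 212, 209, 208, 208, 210, 216, 155, 158, 173, 174, 173, 173, 174, 174, 174, 174, 174, 174, 174, 174, 173, 173, 174, 172, 173, 173, 172, 172, 172, 172, 172, 172, 169, 194, 204, 208, 213, 213, 213, 213, 213, 213, 213, 213, 213, 213, 213, 214, 216, 213, 144, 90, 89, 76, 219, 210, 206, 203, 217, 237, 241, 245, 246, 250, 248, 244, 240, 242, 245, 212, 210, 199, 189, 180, 161, 220, 217, 235, 255, 255, 255, 254, 254, 253, 253, 252, 252, 252, 251, 251, 250, 250, 249, 248, 248, 247, 247, 247, 249, 226, 202, 165, 184, 184]
```

View pics/c9.png

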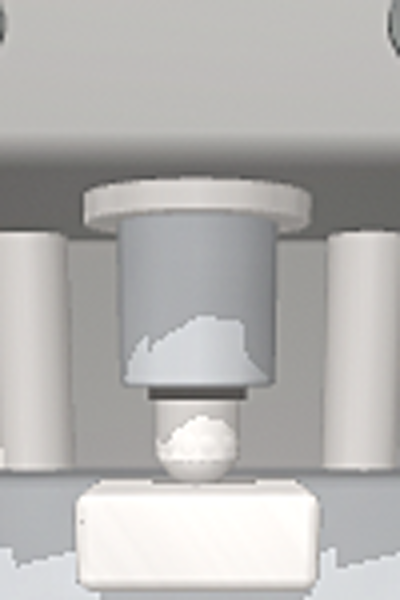

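apply_moves:
  commands:
    - [200,[0,0,0],[0,0,0]]
    - [150,[0,0,0],[0,0,0]]
    - [100,[0,0,0],[0,0,0]]
    - [50,[0,0,0],[0,0,0]]
    - [0,[0,0,0],[0,0,0]]

```text
clock: 10.48
tool_pos: [561.4, 52.7, 114.5]
tool_rot: [0.0, 0.789, 0.615, 0.0]
ft_force: [0.4, 0.3, -1.0]
opening: 0.806
```

apply_moves:
  commands:
    - [0,[0,0,0],[0,0,0]]
    - [0,[0,0,0],[0,0,0]]
    - [0,[0,0,0],[0,0,0]]
    - [0,[0,0,0],[0,0,0]]
    - [0,[0,0,0],[0,0,0]]

```text
clock: 10.9
tool_pos: [561.3, 52.6, 114.3]
tool_rot: [-0.0, 0.789, 0.615, -0.0]
ft_force: [-0.1, 0.3, -0.1]
opening: 0.997
```

```bash
python3 look.py 10
python3 - <<'E'
import cv2
im=cv2.imread('pics/w10.png');cv2.imwrite('pics/w10b.png',im)
E
```

```text
10.9 [561.26832359  52.64026034 114.27306738] [-0.14398895  0.26142392 -0.11049591] fwd 0.21789849820592921
[189, 188, 188, 188, 188, 188, 188, 188, 188, 188, 187, 188, 188, 188, 187, 187, 187, 186, 187, 186, 186, 186, 187, 186, 186, 185, 185, 185, 185, 185, 185, 185, 184, 184, 185, 183, 176, 166, 156, 147, 136, 128, 119, 112, 104, 101, 88, 208, 212, 207, 207, 207, 208, 212, 180, 150, 169, 172, 172, 172, 173, 173, 173, 173, 173, 173, 173, 173, 172, 172, 172, 172, 171, 171, 171, 171, 171, 171, 171, 172, 171, 168, 193, 203, 212, 212, 211, 212, 212, 212, 212, 212, 212, 212, 212, 212, 214, 213, 194, 105, 89, 88, 109, 216, 209, 205, 201, 227, 237, 240, 245, 248, 249, 246, 242, 240, 248, 232, 210, 205, 194, 185, 175, 150, 223, 215, 243, 255, 254, 254, 253, 252, 252, 251, 251, 250, 250, 249, 249, 248, 248, 247, 246, 246, 245, 244, 246, 242, 218, 196]
```

View pics/w10.png

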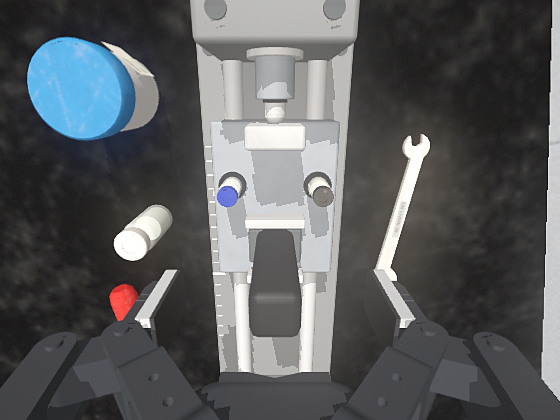

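apply_moves:
  commands:
    - [0,[0,0,10],[0,0,0]]
    - [0,[0,0,25],[0,0,0]]
    - [0,[0,0,35],[0,0,0]]
    - [0,[0,0,35],[0,0,0]]
    - [0,[0,0,15],[0,0,0]]

```text
clock: 11.37
tool_pos: [562.0, 52.7, 240.1]
tool_rot: [0.002, 0.789, 0.615, 0.002]
ft_force: [0.9, 0.4, 1.3]
opening: 1.001
```

apply_moves:
  commands:
    - [0,[0,0,0],[0,0,0]]
    - [0,[0,0,0],[0,0,0]]
    - [0,[0,0,0],[0,0,0]]
    - [0,[0,0,0],[0,0,0]]
    - [0,[0,0,0],[0,0,0]]

```text
clock: 11.78
tool_pos: [561.0, 52.6, 233.1]
tool_rot: [-0.001, 0.789, 0.615, -0.001]
ft_force: [0.2, -0.4, 0.5]
opening: 0.999
```

```bash
python3 look.py 11
python3 - <<'E'
import cv2
im=cv2.imread('pics/w11.png');cv2.imwrite('pics/c11.png',cv2.resize(im[30:230,200:350],None,fx=3,fy=3,interpolation=cv2.INTER_CUBIC))
E
```

```text
11.7833 [560.95556827  52.57054044 233.06991135] [ 0.16835019 -0.43909508  0.54164594] fwd -0.38406898534978046
[39, 40, 39, 40, 40, 40, 42, 42, 43, 42, 44, 44, 43, 45, 47, 49, 50, 52, 53, 54, 56, 57, 58, 58, 58, 58, 58, 57, 57, 56, 54, 39, 171, 198, 198, 197, 197, 197, 197, 197, 196, 195, 195, 196, 195, 195, 195, 194, 194, 194, 194, 193, 193, 193, 192, 192, 192, 192, 191, 191, 191, 191, 190, 190, 192, 183, 165, 147, 124, 95, 190, 215, 214, 217, 177, 175, 177, 178, 178, 178, 178, 178, 177, 177, 176, 177, 176, 176, 174, 189, 198, 207, 217, 217, 216, 216, 216, 220, 224, 107, 66, 184, 212, 205, 224, 233, 237, 244, 242, 250, 214, 194, 173, 148, 221, 255, 255, 255, 254, 254, 253, 252, 251, 251, 250, 249, 251, 235, 190, 166, 183, 183, 183, 183, 183, 183, 183, 184, 184, 184, 184, 183, 183, 183, 183, 183, 183, 183, 183, 182]
```

View pics/c11.png

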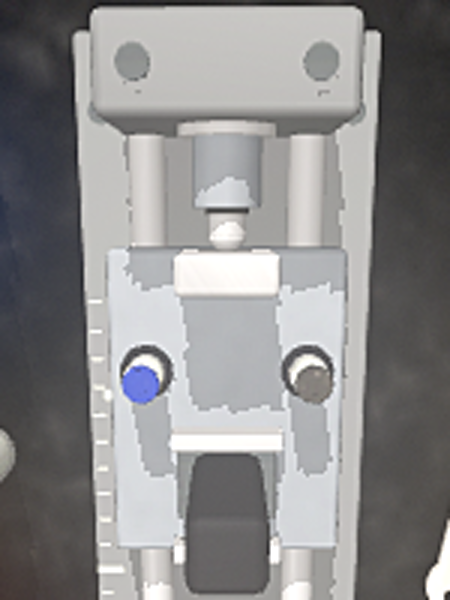

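```bash
python3 -c "
from h import *
print(arm.job_done())"
```

```text
the job is handed in; nothing more can be done
None
```

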